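Set a marked stone tile on the drying rods, cover it and close the reagent

ROBOT

A 6-joint arm with a two-finger parallel gripper is mounted at the origin on the work surface. World frame = base frame: x ahead of the robot, y to its left, z up, the work surface at z = 0. Lengths are in mm, angles in rad, forces in N, time in s.
With the tool pointing down it reaches from about 275 to 850 mm from the base axis. Payload 5.2 kg.
Tool frame: the origin (TCP) lies midway between the tips of the shut fingers; the grasp point (between the pads) lies 19 mm behind it; z points along the fingers, y is the line along which they close (so a half turn about z gives the same grasp; the last joint's range is limited). The gripper opens to 85 mm and grips with 20 to 120 N. Pads are 22 mm wide; open, the fingers measure 114 mm over their backs; the gripper's body (76 mm by 85 mm) begins 54 mm behind the grasp point. The pads swing forward as they close: fully open they stand 13 mm farther back than shut.
Start: joints at [1.095, 0.259, 1.535, -0, 1.348, -0.203], TCP at [148.164, 529.672, 231.31] pointing down, gripper open.
Joint ranges: [-3.14, 3.14], [-0.91, 2.08], [0.19, 2.58], [-1.22, 4.36], [0.22, 2.71], [-3.12, 3.12]. Speed limits (rad/s): [2.57, 2.57, 3.14, 3.14, 3.14, 3.14].

INTERFACE

Orientations are given as a unit quaternion [x, y, z, w].
In Python, from cell import arm gives the robot as it stands. The module is installed in compiled form; this text tells all that it offers.
- The arm moves only by the tool jog_arm, never from a script. Its arguments are lists of equal length, an entry for each row: "travel": the shift along the tool's x, y, z normalised to -1 to 1, where 1 is 0.1 m, a list of three; "rotation": the turn, a rotation vector about the tool's x, y, z normalised to -1 to 1, where 1 is 360 degrees, a list of three; "hand": the finger opening in mm, from 0 to 85.4. In form: {"travel": [[tx, ty, tz], ...], "rotation": [[ax, ay, az], ...], "hand": [hand, ...]}. A call has 1 to 10 rows; each row is the pose to reach, as a shift and turn from the pose commanded when the call began, along the tool's axes at that moment, turning the shorter way round; what a row does not reach only later rows make up. A row lasts 1/12 s, in which the tool goes at most 41.7 mm and 7.16 degrees, less where a joint would pass 70% of its speed; a pose out of reach is approached as far as the arm can. A call with a number of a shift or a turn outside -1 to 1 is refused whole. A call with a gripper value outside its range is refused whole. The fingers move at their own pace and stop on an object; "squeeze" is the grip in N (left out, the last holds). Time passes only in rows, so rows that repeat a pose let the fingers close. It gives the time, the measured TCP pose, the force, the opening and the grip force at its end, in the units of the state.
- arm.get_obs(): the state, without advancing time (a new reading comes with each control period).
- arm.snapshot(name): name is "scene" or "top" or "wrist"; returns a dict with "color" (384x512x3 uint8, red, green, blue), "range_z" (384x512 float32, mm along the optical axis (not along the pixel's ray), 0 where there is no reading), "camera_matrix" (3x3 intrinsics, pixels), "rvec" (rotation vector, rad) and "tvec" (3), from world to camera coordinates, as OpenCV has them; the wrist camera has in their place "T_tool_cam" (4x4, takes a point from camera to tool coordinates, whose origin is the TCP and whose axes are the flange's). Camera axes: x right, y down, z forward; pixel columns grow to the right and rows downward; lengths in mm; the calibration is good to about 2 mm. A picture is of the moment at which its call begins: read the wrist's pose just before it.
- arm.sign_off(): hands the job in; it is judged then, once.
The state is a dict: "t": time; "joint_pos": joint angles; "joint_vel": joint speeds; "effort": joint torques, N m; "tool_pos": TCP position; "ee_rot": TCP orientation; "contact_force": force on the tool from outside, world axes, zero at the start; "moment": the same for the moment, N m; "gripper_width": opening from 0.0 (shut) to 1.0 (fully open); "grasp_force": force on a finger pad.
Only numpy, scipy, OpenCV 4.12 (cv2) and the standard library are available. Lean on these libraries where they do the work, as an engineer would, in place of code of your own. Each camera call takes 0.05 s, during which the arm holds its last target. There are 200 camera calls.

TASK

Get the marked stone tile ready for its stain test, in this order: pull the stop bolt fully out of the way, slide the tile without lifting it from the wooden deck across onto the two round rods so that it rests squared up and centred on both of them, and push the stop bolt fully home again behind it. Then set the small round cover gently down flat on the tile so that it hides the cross mark, and last turn the bottle's wing cap clockwise until it is tight. Keep the tile on the stand at all times and leave the two dropper bottles where they are.

Things in the scene. Friction and masses are not known exactly. Their poses are not given: they have to be found in the camera images.
- stand: fixed drying stand on a grey base 150 (x) x 360 (y) mm. Origin on the table surface under the deck's front end. Its x axis runs across the stand, y is the way the tile slides (deck to rods). Plywood deck: x -60..60, y -180..0, top at z 40 mm. Beyond it two bare steel rods 12 mm thick, 130 mm long along x, at y 60 and y 130 mm, tops at z 39.5 mm
- rest (a point): point midway between the two rods at rod-top height (stand x 0, y 95, z 39.5 mm), axes as the stand's; the tile's origin belongs here
- tile: loose marble tile 70 (x) x 140 (y) x 10 mm thick, 255 g, lying on the deck with its y axis roughly along the stand's y. Origin: centre of its underside
- mark (a point): centre of the black cross (16 mm across) on the tile's upper face, at tile x 8, y 30, z 10 mm
- bolt (a joint): flat steel stop bolt sliding across the deck's front end between deck and rods (stand y 2..10 mm, z 36..50 mm): 0 m = fully home, its tip at stand x 10 mm, blocking the tile; 0.07 m = fully out towards stand -x, tip at x -60 mm, clear of the tile. Friction 1.5 N. To open, more than 0.06; home is 0 (within 12 mm)
- bolt_post (a point): top centre of the bolt's upright post, 12 mm diameter, from z 36 to z 95 mm; moves with the bolt (stand x -70 mm when home, -140 mm when out, y 6 mm); push or pinch it to slide the bolt
- cover: loose round aluminium cover, 48 mm diameter, rim disc 12 mm high, with a knob 16 mm diameter from z 13 to z 34 mm on top, 50 g. Origin: centre of its underside
- bottle: fixed amber bottle clamped in an 80 x 80 x 30 mm wooden block. Origin: centre of the block's underside; the bottle's axis is vertical through it
- cap (a joint): turn of the bottle's captive wing cap about the vertical bottle axis, rad, growing clockwise seen from above: 0 = loose, 1.4 = tight against its stop, where the wing lies along the block's x axis (wing direction is 1.4 rad counter-clockwise of it at 0). Tight counts above 1.28. Friction 0.04 N m
- cap_wing (a point): centre of the top of the cap's wing, at z 99 mm on the bottle axis; the wing is a bar 36 mm long (this point's x axis) x 10 mm thick (its y axis), from z 79 to z 99 mm, above a round disc 36 mm across
- dropper_a: loose small dropper bottle, 32 mm diameter, 86 mm tall, bystander. Origin: centre of its underside
- dropper_b: another like dropper_a, bystander
Things that resemble listed ones, but are neither listed nor needed, are in the scene too. There is more than one size of the cover; the job needs the largest.

How it is judged (in metres and radians):
On the way, in this order (a step that is already met when the one before it is completed fails the run):
1. the stop bolt is out, the tile still on the deck (value of joint bolt above 0.06 m and y of tile in the frame of rest below -0.1 m), for 0.1 s.
2. the tile rests squared up and centred on both rods, let go (y of tile in the frame of rest between -0.014 and 0.014 m and x of tile in the frame of rest between -0.022 and 0.022 m and z of tile in the frame of rest between -0.003 and 0.003 m and angle between the y axis of tile and the y axis of stand, either way round below 0.14 rad and angle between tile's own z axis and vertical below 0.06 rad and linear speed of tile below 0.01 m/s and contact force between the fingers and tile below 0.1 N), for 0.2 s.
3. the bolt is home again behind the tile (y of tile in the frame of rest between -0.014 and 0.014 m and x of tile in the frame of rest between -0.022 and 0.022 m and z of tile in the frame of rest between -0.003 and 0.003 m and angle between the y axis of tile and the y axis of stand, either way round below 0.14 rad and angle between tile's own z axis and vertical below 0.06 rad and linear speed of tile below 0.01 m/s and value of joint bolt below 0.012 m), for 0.2 s.
4. the cover lies flat on the tile over the cross, let go (all of step 3 and horizontal distance between cover and mark below 0.016 m and angle between cover's own z axis and vertical below 0.08 rad and z of cover in the frame of mark between -0.003 and 0.003 m and linear speed of cover below 0.01 m/s and contact force between the fingers and cover below 0.1 N), for 0.2 s.
5. the wing cap is tight (value of joint cap above 1.28 rad), for 0.2 s.
At the end, for the whole second after the job is handed in: The tile rests flat on both rods, centred within 14 mm along and 22 mm across, square within 8 degrees; the bolt is home within 12 mm; the cover lies flat on the tile within 16 mm of the cross; the wing cap is tight (above 1.28 rad); all at rest (all of step 3 and horizontal distance between cover and mark below 0.016 m and angle between cover's own z axis and vertical below 0.08 rad and z of cover in the frame of mark between -0.003 and 0.003 m and linear speed of cover below 0.01 m/s and value of joint cap above 1.28 rad); the robot touches nothing.
It fails at once if the tile is lifted off the stand or falls from it (z of tile in the frame of stand above 0.055 m or z of tile in the frame of stand below 0.025 m).
It fails at once if the cover is dropped or knocked hard onto the tile (contact force between cover and tile above 25 N).
It fails at once if a dropper bottle is pushed away or knocked over (distance of any of dropper_a, dropper_b from where it was at the start of the episode above 0.03 m or angle between any of dropper_a, dropper_b's own z axis and vertical above 0.5 rad).
It also fails if it takes over 70 s, if anything falls off the work surface, if the arm or the gripper's body presses on something with over 40 N, if the wrist force passes 120 N, or if a joint passes its speed limit or range.

## Working session

There is one attempt and no reset: what is moved stays moved. The work goes in short steps, Python scripts to look and compute and a tool call to move; the robot and the scene stay as the last step left them, time stands still between calls to the robot, and variables do not carry over. Pictures are saved under pics/ and viewed, at most 10 in all, crops included, and the job is handed in when it is done.

Besides the shell and the picture viewer there is one more tool, called after "Call:" as name(argument=value, ...) on one line, values as JSON. jog_arm: Moves the arm, as the interface text tells. Scaled input: -1 to 1 covers 0.1 m each way for a shift and 360 degrees each way for a turn. Its arguments: {"type":"object","properties":{"travel":{"type":"array","items":{"type":"array","items":{"type":"number","minimum":-1,"maximum":1}}},"rotation":{"type":"array","items":{"type":"array","items":{"type":"number","minimum":-1,"maximum":1}}},"hand":{"type":"array","items":{"type":"number"}},"squeeze":{"type":"number"}},"required":["travel","rotation","hand"]}

```bash
mkdir -p pics; cat > h.py <<'E'
import numpy as np, cv2, pickle
from cell import arm
from scipy.spatial.transform import Rotation as R
def snap(n):
    o=arm.get_obs(); s=arm.snapshot(n); s['obs']=o
    if 'rvec' in s:
        Rm=cv2.Rodrigues(np.array(s['rvec'],float))[0]; s['C']=-Rm.T@np.array(s['tvec']).ravel(); s['Rw']=Rm.T
    else:
        T=np.array(s['T_tool_cam']); Rt=R.from_quat(o['ee_rot']).as_matrix()
        s['Rw']=Rt@T[:3,:3]; s['C']=Rt@T[:3,3]+np.array(o['tool_pos'])
    s['K']=np.array(s['camera_matrix']); return s
def ray(s,u,v): return s['Rw']@np.linalg.inv(s['K'])@np.array([u,v,1.])
def plane(s,u,v,z):
    d=ray(s,u,v); return s['C']+d*(z-s['C'][2])/d[2]
def depth(s,u,v):
    return s['C']+ray(s,u,v)*s['range_z'][int(v),int(u)]
def tri(s1,p1,s2,p2):
    a,b=ray(s1,*p1),ray(s2,*p2); a/=np.linalg.norm(a); b/=np.linalg.norm(b)
    k=np.linalg.lstsq(np.c_[a,-b],s2['C']-s1['C'],rcond=None)[0]
    x,y=s1['C']+k[0]*a,s2['C']+k[1]*b; return (x+y)/2,np.linalg.norm(x-y)
def cloud(s):
    v,u=np.mgrid[:384,:512]; p=np.stack([u,v,np.ones_like(u)],-1)@np.linalg.inv(s['K']).T@s['Rw'].T
    return s['C']+p*s['range_z'][...,None]
def proj(s,P):
    c=s['Rw'].T@(np.array(P)-s['C']); q=s['K']@c; return q[:2]/q[2]
E
python3 - <<'E'
from h import *
d={n:snap(n) for n in('scene','top','wrist')}
pickle.dump(d,open('s0.pkl','wb'))
for n in d: cv2.imwrite(f'pics/{n}0.png',cv2.resize(d[n]['color'][...,::-1],(800,600),interpolation=cv2.INTER_CUBIC)); print(n,d[n]['C'],(d[n]['range_z']>0).mean())
print(d['top']['obs'])
E
```

```text
scene [1087.98639049  630.12129144  819.17087182] 0.9957834879557291
top [ 280.52290006   -3.76439895 1009.87360246] 0.9960734049479166
wrist [ 76.72291736 552.14877499 373.70359926] 0.9961395263671875
{'t': 0.05, 'joint_pos': array([ 1.09520607e+00,  2.59305382e-01,  1.53604011e+00,  2.64168655e-05,
        1.34803335e+00, -2.02813476e-01]), 'joint_vel': array([ 0.00043861,  0.00099789, -0.00035508, -0.00045541, -0.00072456,
        0.00052322]), 'effort': array([ 2.66459087e-03, -4.47372186e+01, -2.91561592e+01, -1.99854394e-04,
        6.10780859e-03, -1.23273347e-05]), 'tool_pos': array([147.90812973, 529.20338669, 230.51220079]), 'ee_rot': array([ 1.35968788e-01,  9.90712719e-01, -8.37917923e-04, -3.09307887e-04]), 'contact_force': array([-1.11143295,  0.09186945,  0.6959574 ]), 'moment': array([-0.03427983,  0.04763147, -0.01443416]), 'grasp_force': 0.0, 'gripper_width': 0.9986871513444741}
```

View pics/top0.png

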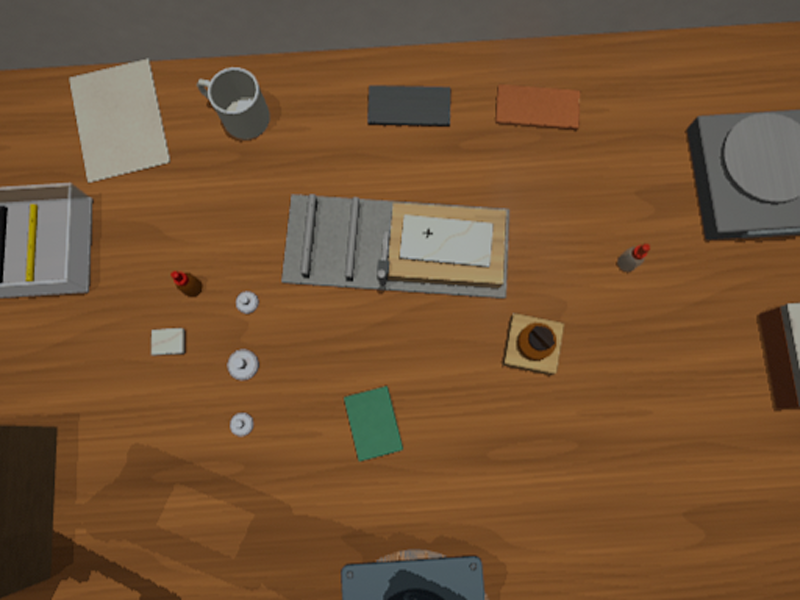

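View pics/scene0.png

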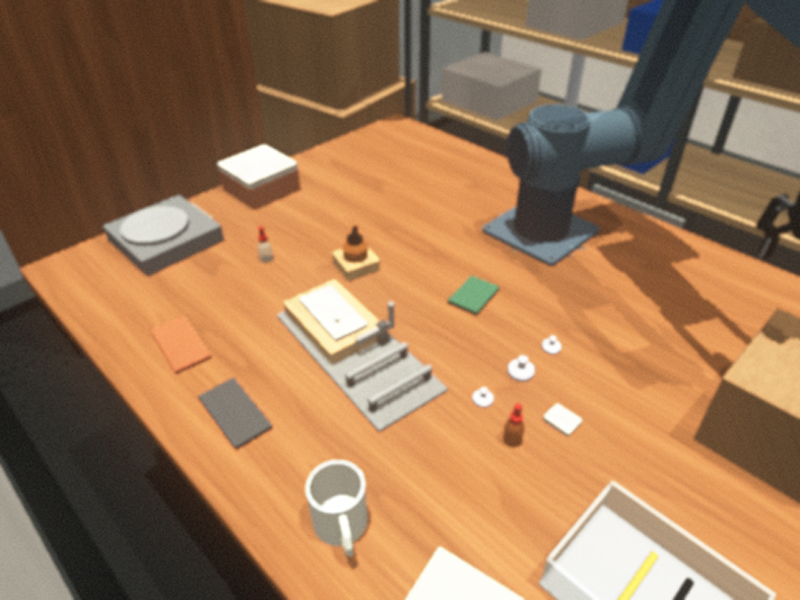

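Top view (800x600 px): the stand is at (395,245), with the tile at (446,240) and its cross at (428,233). The bolt post is at (382,270) and the cap at (540,337).
- **Covers:** (247,302), (243,365) and (241,424). The middle one is the largest.
- **Tile look-alikes:** the white square at (167,342) and the paper at (120,120). Neither has a cross, so the tile is the one on the deck.
- **Bottles:** the droppers are at (187,284) and (633,258). The amber bottle in the wooden block is at (535,343).

The scene view agrees with this.

```bash
python3 - <<'E'
from h import *
d=pickle.load(open('s0.pkl','rb')); s=d['top']; P=cloud(s); f=.64
hsv=cv2.cvtColor(s['color'],cv2.COLOR_RGB2HSV)
def comps(m,x0,y0,x1,y1,amin=30):
    w=np.zeros_like(m,np.uint8); w[int(y0*f):int(y1*f),int(x0*f):int(x1*f)]=m[int(y0*f):int(y1*f),int(x0*f):int(x1*f)]
    return [c for c in cv2.findContours(w,cv2.RETR_EXTERNAL,cv2.CHAIN_APPROX_NONE)[0] if cv2.contourArea(c)>amin]
def rect(c,z):
    X=np.array([plane(s,u,v,z)[:2] for u,v in c[:,0]],np.float32); return cv2.minAreaRect(X)
white=(hsv[...,1]<45)&(hsv[...,2]>150)
print('tile',[rect(c,50) for c in comps(white,380,200,510,280)])
Z=P[...,2]
dk=(Z>33)
print('deck+',[rect(c,40) for c in comps(dk&(hsv[...,1]>60)|dk&white,385,195,515,295,300)])
blk=(Z>20)
print('block',[rect(c,30) for c in comps((Z>20)&(Z<45),490,300,580,385,100)])
print('coverswhite')
for c in comps(white,220,280,270,440): print(rect(c,12), cv2.boundingRect(c))
for n,(u,v) in dict(post=(382,268),cap=(541,337),cov=(243,363),cross=(428,233),da=(178,276),db=(642,250),rod1=(354,235),rod2=(309,235),deck=(450,275)).items():
    w=P[int(v*f)-4:int(v*f)+5,int(u*f)-4:int(u*f)+5].reshape(-1,3); i=w[:,2].argmax(); print(n,w[i],np.median(w,0))
# base rect
g=(hsv[...,1]<50)&(Z>3)&(Z<30)
print('base',[rect(c,0) for c in comps((hsv[...,1]<60),270,180,520,310,300)])
# rods: z>30 pts
m=np.zeros_like(g); m[int(185*f):int(290*f),int(285*f):int(370*f)]=1
q=P[m&(Z>33)]
for sel in (q[:,1]>q[:,1].mean(),q[:,1]<q[:,1].mean()):
    r=q[sel]; print('rod',r.mean(0),cv2.minAreaRect(r[:,:2].astype(np.float32)), r[:,2].max())
cv2.imwrite('pics/crop1.png',np.vstack([cv2.resize(s['color'][110:200,170:340,::-1],(680,360),interpolation=cv2.INTER_CUBIC)[:, :680], cv2.resize(s['color'][185:245,140:310,::-1],(680,240),interpolation=cv2.INTER_CUBIC)]))
E
```

```text
tile [((575.0731201171875, -85.1613540649414), (138.93685913085938, 68.51652526855469), 80.29576110839844)]
deck+ [((573.4122924804688, -86.20553588867188), (179.5993194580078, 121.83110809326172), 82.15017700195312)]
block [((408.28228759765625, -206.86517333984375), (81.04084777832031, 80.42682647705078), 74.5941162109375)]
coverswhite
((315.33416748046875, 246.28433227539062), (29.09183692932129, 28.036231994628906), 86.33134460449219) (148, 265, 13, 13)
((406.557373046875, 244.59181213378906), (38.83815002441406, 38.48661422729492), 42.64965057373047) (146, 225, 17, 17)
((504.7279357910156, 235.36524963378906), (27.288576126098633, 30.506183624267578), 89.05541229248047) (152, 187, 12, 13)
post [514.14944931  17.01573063  98.53704991] [536.1136834   16.99821593  55.81198572]
cap [ 409.36945183 -201.78883272  101.91825494] [ 408.58311634 -205.21065425   96.81253656]
cov [412.23595933 238.80792421  37.12900187] [405.72172548 239.37093506  16.15221875]
cross [579.92800633 -60.16187131  55.4658761 ] [586.55743496 -55.91483568  50.63188958]
da [533.72834279 320.58279771  90.92060134] 
[... 235 characters left out ...]
85 126.88376284  42.69944934] [604.96970841 130.161785    35.47529596]
deck [ 280.52290006   -3.76439895 1009.87360246] [519.66350856 -88.06189831  39.83760387]
base [((589.2296142578125, -89.37812042236328), (147.6506805419922, 75.48506927490234), 80.30027770996094), ((586.827392578125, -7.417327880859375), (361.74212646484375, 153.40269470214844), 81.89736938476562)]
rod [603.24126597 131.05831992  38.94746911] ((604.3209228515625, 131.4400634765625), (12.006394386291504, 130.2196807861328), 82.18679809570312) 43.26299935586428
rod [585.19578984  60.14878971  65.92063229] ((467.63214111328125, 43.79790115356445), (383.7285461425781, 42.901920318603516), 7.88292121887207) 1009.8736024577653
```

View pics/crop1.png

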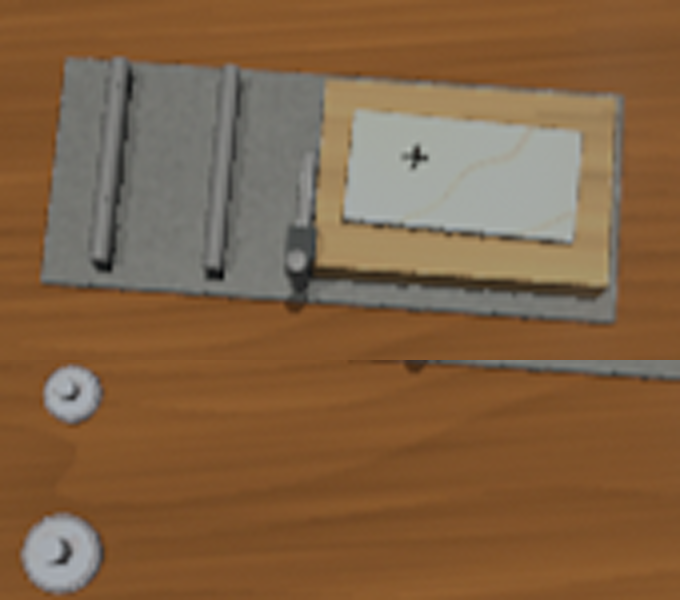

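The crop shows the bolt post at about (297,262) on the bolt's housing, the cross at (415,157), and the middle cover clearly the largest. The depth readings agree with the text (deck 39.8, tile 50.6, rods about 39), so I'm moving now.

Call:
jog_arm(travel=[[-1, -0.8, 0], [-1, -0.8, 0], [-1, -0.8, 0], [-1, -0.8, 0]], rotation=[[0, 0, 0.079], [0, 0, 0.079], [0, 0, 0.079], [0, 0, 0.079]], hand=[85, 85, 85, 85])

```text
t: 0.48
tool_pos: [225.7, 421.1, 230.9]
ee_rot: [0.38, 0.925, -0.001, 0.001]
contact_force: [-0.5, 0.1, 0.2]
gripper_width: 0.996
grasp_force: 0.0
```

Call:
jog_arm(travel=[[-1, -0.15, 0], [-1, -0.15, 0], [-1, -0.15, 0], [-1, -0.15, 0]], rotation=[[0, 0, 0.079], [0, 0, 0.079], [0, 0, 0.079], [0, 0, 0.079]], hand=[85, 85, 85, 85])

```text
t: 0.82
tool_pos: [286.3, 342.6, 231.2]
ee_rot: [0.595, 0.803, -0.0, 0.001]
contact_force: [-0.1, -0.6, 0.4]
gripper_width: 0.998
grasp_force: 0.0
```

Call:
jog_arm(travel=[[-1, 0.35, 0], [-1, 0.35, 0], [-1, 0.35, 0], [-1, 0.35, 0]], rotation=[[0, 0, 0.0705], [0, 0, 0.0705], [0, 0, 0.0705], [0, 0, 0.0705]], hand=[85, 85, 85, 85])

```text
t: 1.15
tool_pos: [350.1, 257.5, 231.2]
ee_rot: [0.757, 0.653, -0.0, 0.001]
contact_force: [0.2, -0.2, 0.9]
gripper_width: 0.999
grasp_force: 0.0
```

Call:
jog_arm(travel=[[-1, 1, 0], [-1, 1, 0], [-1, 1, 0], [-1, 1, 0]], rotation=[[0, 0, 0], [0, 0, 0], [0, 0, 0], [0, 0, 0]], hand=[85, 85, 85, 85])

```text
t: 1.48
tool_pos: [435.7, 144.2, 231.3]
ee_rot: [0.755, 0.656, -0.0, 0.001]
contact_force: [-0.1, 0.3, -0.1]
gripper_width: 0.995
grasp_force: 0.0
```

Call:
jog_arm(travel=[[-1, 1, 0], [-1, 1, 0], [-1, 1, 0], [-1, 1, 0], [-1, 1, 0], [-1, 1, 0]], rotation=[[0, 0, 0], [0, 0, 0], [0, 0, 0], [0, 0, 0], [0, 0, 0], [0, 0, 0]], hand=[85, 85, 85, 85, 85, 85])

```text
t: 1.98
tool_pos: [518.2, 34.5, 230.6]
ee_rot: [0.755, 0.656, -0.0, -0.001]
contact_force: [-1.1, -0.4, 0.2]
gripper_width: 0.994
grasp_force: 0.0
```

```bash
cat >> h.py <<'E'
def go(p,yaw=None):
    o=arm.get_obs(); Rt=R.from_quat(o['ee_rot']); d=Rt.inv().apply(np.array(p)-o['tool_pos'])/100
    y=Rt.as_matrix()[:,1]; cy=np.degrees(np.arctan2(y[1],y[0]))
    if yaw is None: yaw=cy
    dy=(yaw-cy+90)%180-90
    M=np.column_stack([[-np.sin(np.radians(cy+dy)),np.cos(np.radians(cy+dy)),0],[0,0,0],[0,0,-1]]); M[:,1]=np.cross(M[:,2],M[:,0])
    if np.dot(M[:,1],[np.cos(np.radians(cy+dy)),np.sin(np.radians(cy+dy)),0])<0: M[:,0]*=-1; M[:,1]*=-1
    rv=(Rt.inv()*R.from_matrix(M)).as_rotvec()/2/np.pi
    print('yaw',cy.round(2),'travel',d.round(3),'rot',rv.round(4),'tcp',o['tool_pos'].round(1))
E
python3 - <<'E'
from h import *
s=snap('wrist'); pickle.dump(s,open('w1.pkl','wb')); P=cloud(s)
cv2.imwrite('pics/w1.png',s['color'][...,::-1])
t=P[P[...,2]<130]; Z=P[...,2]
m=(Z>80)&(Z<110)&(np.hypot(P[...,0]-517,P[...,1]-18)<40)
print(m.sum(),P[m].mean(0) if m.any() else 0, np.argwhere(m).mean(0))
go([517,18,230],-7.85)
E
```

```text
132 [518.2063473   20.38768168  93.14307795] [195.11363636 253.84848485]
yaw -7.93 travel [-0.174  0.018  0.008] rot [-0.0003 -0.0001 -0.0002] tcp [517.6  35.4 230.8]
```

View pics/w1.png

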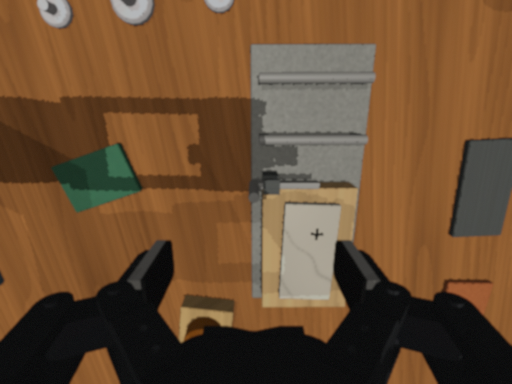

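The wrist view shows the post at about (254,195). By depth its top is at (518,20,93), which matches the text. Next I descend and pinch it.

Call:
jog_arm(travel=[[-0.16, 0.01, 0.4], [-0.16, 0.01, 0.8], [-0.16, 0.01, 1], [-0.16, 0.01, 1]], rotation=[[0, 0, 0], [0, 0, 0], [0, 0, 0], [0, 0, 0]], hand=[85, 85, 85, 85])

```text
t: 2.37
tool_pos: [512.4, 21.2, 126.9]
ee_rot: [0.754, 0.657, -0.003, -0.004]
contact_force: [-0.8, 1.2, -0.3]
gripper_width: 0.995
grasp_force: 0.0
```

Call:
jog_arm(travel=[[0, 0, 0.4], [0, 0, 0.67], [0, 0, 0.67], [0, 0, 0.67], [0, 0, 0.67], [0, 0, 0.67], [0, 0, 0.67], [0, 0, 0.67], [0, 0, 0.67], [0, 0, 0.67]], rotation=[[0, 0, 0], [0, 0, 0], [0, 0, 0], [0, 0, 0], [0, 0, 0], [0, 0, 0], [0, 0, 0], [0, 0, 0], [0, 0, 0], [0, 0, 0]], hand=[85, 85, 50, 30, 14, 14, 14, 14, 14, 14], squeeze=20)

```text
t: 3.2
tool_pos: [517.5, 18.8, 64.8]
ee_rot: [0.754, 0.657, 0.0, 0.0]
contact_force: [0.6, -0.9, -0.3]
gripper_width: 0.165
grasp_force: 0.0
```

Call:
jog_arm(travel=[[0, -0.2, 0], [0, -0.4, 0], [0, -0.6, 0], [0, -0.7, 0], [0, -0.7, 0], [0, -0.7, 0], [0, -0.7, 0], [0, -0.7, 0]], rotation=[[0, 0, 0], [0, 0, 0], [0, 0, 0], [0, 0, 0], [0, 0, 0], [0, 0, 0], [0, 0, 0], [0, 0, 0]], hand=[14, 14, 14, 14, 14, 14, 14, 14])

```text
t: 3.87
tool_pos: [448.2, 28.5, 64.2]
ee_rot: [0.754, 0.657, -0.0, -0.0]
contact_force: [-0.6, -1.1, 0.3]
gripper_width: 0.162
grasp_force: 0.0
```

Call:
jog_arm(travel=[[0, 0, 0], [0, 0, 0], [0, 0, -0.4], [0, 0, -0.8], [0, 0, -0.8], [0, 0, -0.8]], rotation=[[0, 0, 0], [0, 0, 0], [0, 0, 0], [0, 0, 0], [0, 0, 0], [0, 0, 0]], hand=[20, 20, 20, 20, 20, 20])

```text
t: 4.37
tool_pos: [449.7, 28.3, 146.4]
ee_rot: [0.754, 0.657, 0.002, 0.002]
contact_force: [-0.0, -1.0, -1.2]
gripper_width: 0.232
grasp_force: 0.0
```

```bash
python3 - <<'E'
from h import *
s=snap('wrist'); pickle.dump(s,open('w2.pkl','wb')); P=cloud(s)
Z=P[...,2]
yd=np.array([.1366,.9906]);xd=np.array([.9906,-.1366]); O=np.array([585.7,3.0])
S=np.stack([(P[...,:2]-O)@xd,(P[...,:2]-O)@yd],-1)
m=(Z>70)&(Z<105)&(np.hypot(S[...,0]+140,S[...,1]-6)<30); print('post',m.sum(),P[m].mean(0),S[m].mean(0))
# tile by white mask
hsv=cv2.cvtColor(s['color'],cv2.COLOR_RGB2HSV)
w=((hsv[...,1]<45)&(hsv[...,2]>140)&(Z>44)&(Z<60)&(abs(S[...,0])<60)&(S[...,1]<5)).astype(np.uint8)
for c in cv2.findContours(w,0,1)[0]:
    if cv2.contourArea(c)>200:
        X=np.array([plane(s,u,v,50)[:2] for u,v in c[:,0]],np.float32); r=cv2.minAreaRect(X); print(r,(np.array(r[0])-O)@xd,(np.array(r[0])-O)@yd, P[w>0][:,2].mean())
cv2.imwrite('pics/w2.png',s['color'][...,::-1])
E
```

```text
post 321 [449.94849745  30.53546313  89.8543727 ] [-138.23678269    8.73297452]
((578.8468627929688, -66.36811065673828), (102.91022491455078, 69.34991455078125), 80.35250091552734) 2.6869661984252486 -69.65218895904542 50.600423254709284
```

The bolt is out: the post is at stand x ≈ -138. Next is the tile grasp.

```bash
python3 - <<'E'
from h import *
go([575.2,-85.2,100],-9.7)
E
```

```text
yaw -7.89 travel [-0.952  1.412  0.451] rot [0.0002 0.     0.005 ] tcp [448.3  28.5 144.8]
```

Call:
jog_arm(travel=[[-0.5, 0.7, 0], [-0.5, 0.7, 0], [-0.5, 0.7, 0]], rotation=[[0, 0, 0], [0, 0, 0], [0, 0, 0]], hand=[85, 85, 85])

```text
t: 4.67
tool_pos: [514.5, -34.8, 143.1]
ee_rot: [0.755, 0.656, 0.0, 0.002]
contact_force: [0.5, -0.1, -0.2]
gripper_width: 0.649
grasp_force: 0.0
```

Call:
jog_arm(travel=[[-0.45, 0.71, 0], [-0.45, 0.71, 0], [-0.45, 0.71, 0.3], [-0.45, 0.71, 0.6], [-0.45, 0.71, 0.7], [-0.45, 0.71, 0.7], [-0.45, 0.71, 0.7]], rotation=[[0, 0, 0.005], [0, 0, 0.005], [0, 0, 0.005], [0, 0, 0.005], [0, 0, 0.005], [0, 0, 0.005], [0, 0, 0.005]], hand=[85, 85, 85, 85, 85, 85, 85])

```text
t: 5.25
tool_pos: [573.4, -84.3, 73.3]
ee_rot: [0.764, 0.645, -0.001, -0.001]
contact_force: [0.5, 0.4, 1.5]
gripper_width: 0.996
grasp_force: 0.0
```

```bash
python3 - <<'E'
from h import *
go([575.2,-85.2,34.5],-9.7)
s=snap('wrist'); pickle.dump(s,open('w3.pkl','wb')); P=cloud(s);cv2.imwrite('pics/w3.png',s['color'][...,::-1])
t=R.from_quat(s['obs']['ee_rot']).inv().apply((P-s['obs']['tool_pos']).reshape(-1,3)).reshape(P.shape)
# fingers: closest-to-tip points in tool frame
for sg in(1,-1):
    m=(t[...,1]*sg>30)&(t[...,1]*sg<62)&(abs(t[...,0])<14)&(t[...,2]>-60)&(t[...,2]<5)&(s['range_z']>0)
    print(sg,m.sum(),np.percentile(t[m],[0,2,50,98,100],axis=0).round(1).tolist() if m.any() else '')
E
```

```text
yaw -9.68 travel [-0.006  0.021  0.388] rot [-0.0005 -0.0001  0.0001] tcp [573.4 -84.3  73.3]
1 2253 [[-8.9, 43.3, -60.0], [-7.2, 43.7, -58.1], [9.5, 44.4, -37.4], [13.9, 59.7, -15.9], [14.0, 62.0, -13.4]]
-1 2313 [[-9.1, -61.9, -60.0], [-7.1, -59.4, -58.8], [9.5, -41.3, -37.7], [13.9, -40.6, -15.8], [14.0, -40.0, -13.0]]
```

View pics/w3.png

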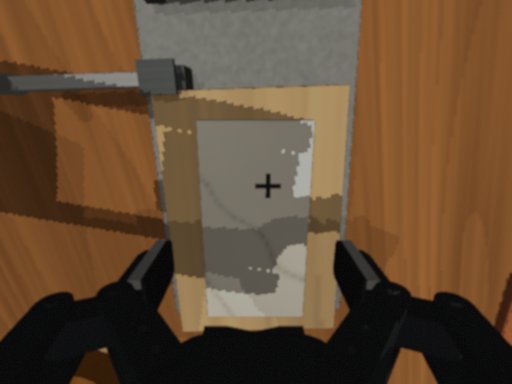

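The view shows the tile centred between the fingers and the cross at (267,186). The fingertips sit 13 mm above the TCP when open, as the text says. Descending now, then a gentle grip.

Call:
jog_arm(travel=[[0, 0.015, 0.2], [0, 0.015, 0.38], [0, 0.015, 0.38], [0, 0.015, 0.38], [0, 0.015, 0.38], [0, 0.015, 0.38], [0, 0.015, 0.38], [0, 0.015, 0.38], [0, 0.015, 0.38]], rotation=[[0, 0, 0], [0, 0, 0], [0, 0, 0], [0, 0, 0], [0, 0, 0], [0, 0, 0], [0, 0, 0], [0, 0, 0], [0, 0, 0]], hand=[85, 85, 85, 75, 66, 66, 66, 66, 66], squeeze=20)

```text
t: 6.05
tool_pos: [576.7, -85.2, 38.2]
ee_rot: [0.764, 0.645, 0.001, 0.001]
contact_force: [-1.9, 1.2, 7.8]
gripper_width: 0.811
grasp_force: 24.4
```

Call:
jog_arm(travel=[[0, 0, -0.02], [0, 0, -0.03], [0, 0, -0.03], [0, 0, -0.03]], rotation=[[0, 0, 0], [0, 0, 0], [0, 0, 0], [0, 0, 0]], hand=[66, 66, 66, 66])

```text
t: 6.38
tool_pos: [576.0, -85.2, 39.3]
ee_rot: [0.764, 0.645, 0.0, 0.0]
contact_force: [-0.4, 1.0, -3.0]
gripper_width: 0.809
grasp_force: 23.6
```

```bash
python3 - <<'E'
from h import *
o=arm.get_obs();print(o['contact_force'],o['grasp_force'],o['gripper_width'])
yd=np.array([.1366,.9906]);O=np.array([585.7,3.0]);r=O+95*yd;print(r)
go([*r,o['tool_pos'][2]],-7.85)
E
```

```text
[-0.35620486  1.03698788 -3.00338059] 23.610953092575073 0.8090711358008206
[598.677  97.107]
yaw -9.69 travel [ 1.835 -0.084 -0.   ] rot [ 0.      0.     -0.0051] tcp [576.  -85.2  39.3]
```

Call:
jog_arm(travel=[[0.05, 0, 0.005], [0.15, 0, 0.005], [0.25, -0.01, 0.005], [0.35, -0.01, 0.005], [0.45, -0.02, 0.005], [0.56, -0.02, 0.005], [0.67, -0.03, 0.005], [0.78, -0.03, 0.005], [0.89, -0.04, 0.005], [0.95, -0.04, 0.005]], rotation=[[0, 0, 0], [0, 0, -0.001], [0, 0, -0.002], [0, 0, -0.003], [0, 0, -0.004], [0, 0, -0.005], [0, 0, -0.005], [0, 0, -0.005], [0, 0, -0.005], [0, 0, -0.005]], hand=[66, 66, 66, 66, 66, 66, 66, 66, 66, 66])

```text
t: 7.22
tool_pos: [588.0, 11.1, 38.8]
ee_rot: [0.754, 0.657, 0.0, -0.0]
contact_force: [-0.5, -0.0, -3.1]
gripper_width: 0.812
grasp_force: 23.6
```

```bash
python3 - <<'E'
from h import *
o=arm.get_obs();print(o['contact_force'],o['grasp_force'],o['gripper_width'])
go([598.7,97.1,39],-7.85)
E
```

```text
[-0.49621886 -0.04042816 -3.14779329] 23.606968224048615 0.8119007825104484
yaw -7.83 travel [ 0.867 -0.011 -0.002] rot [-0.     -0.0001  0.0001] tcp [588.   11.1  38.8]
```

Call:
jog_arm(travel=[[0.1, 0, 0], [0.2, 0, 0], [0.3, 0, 0], [0.4, 0, 0], [0.5, 0, 0], [0.6, 0, 0], [0.7, -0.01, 0], [0.8, -0.01, 0], [0.87, -0.01, 0], [0.87, -0.01, 0]], rotation=[[0, 0, 0], [0, 0, 0], [0, 0, 0], [0, 0, 0], [0, 0, 0], [0, 0, 0], [0, 0, 0], [0, 0, 0], [0, 0, 0], [0, 0, 0]], hand=[66, 66, 66, 66, 66, 66, 66, 66, 66, 66])

```text
t: 8.05
tool_pos: [599.1, 97.2, 38.8]
ee_rot: [0.754, 0.657, 0.0, -0.0]
contact_force: [0.9, -0.6, -2.2]
gripper_width: 0.809
grasp_force: 23.6
```

Call:
jog_arm(travel=[[0, 0, 0.005], [0, 0, 0.01], [0, 0, 0.015], [0, 0, 0.015]], rotation=[[0, 0, 0], [0, 0, 0], [0, 0, 0], [0, 0, 0]], hand=[66, 66, 66, 66])

```text
t: 8.38
tool_pos: [599.0, 95.2, 37.7]
ee_rot: [0.754, 0.657, 0.0, -0.0]
contact_force: [-1.2, 2.5, 2.5]
gripper_width: 0.808
grasp_force: 24.0
```

Call:
jog_arm(travel=[[0, 0, 0], [0, 0, 0], [0, 0, 0], [0, 0, 0], [0, 0, -0.3], [0, 0, -0.7], [0, 0, -1], [0, 0, -1], [0, 0, -1]], rotation=[[0, 0, 0], [0, 0, 0], [0, 0, 0], [0, 0, 0], [0, 0, 0], [0, 0, 0], [0, 0, 0], [0, 0, 0], [0, 0, 0]], hand=[72, 76, 82, 85, 85, 85, 85, 85, 85])

```text
t: 9.13
tool_pos: [600.7, 95.4, 139.9]
ee_rot: [0.754, 0.657, 0.002, 0.002]
contact_force: [0.4, -0.2, 0.7]
gripper_width: 0.996
grasp_force: 0.0
```

```bash
cat >> h.py <<'E'
yd=np.array([.1366,.9906]);xd=np.array([.9906,-.1366]); O=np.array([585.7,3.0])
def tile(s):
    P=cloud(s); Z=P[...,2]; S=np.stack([(P[...,:2]-O)@xd,(P[...,:2]-O)@yd],-1)
    m=((Z>45)&(Z<58)&(abs(S[...,0])<50)&(S[...,1]>12)&(S[...,1]<185)).astype(np.uint8)
    m=cv2.morphologyEx(m,cv2.MORPH_OPEN,np.ones((3,3)))
    c=max(cv2.findContours(m,0,1)[0],key=cv2.contourArea)
    r=cv2.minAreaRect(np.array([plane(s,u,v,50)[:2] for u,v in c[:,0]],np.float32)); x=np.array(r[0])-O
    print('tile',r,'stand',x@xd,x@yd,'z',np.median(Z[m>0]),'tilt fit',np.linalg.lstsq(np.c_[S[m>0],np.ones(m.sum())],Z[m>0],rcond=None)[0])
E
python3 - <<'E'
from h import *
for n in('top','scene'):
    s=snap(n); pickle.dump(s,open(n+'4.pkl','wb')); tile(s)
s=snap('wrist'); pickle.dump(s,open('w4.pkl','wb')); tile(s)
P=cloud(s); m=(P[...,2]>70)&(P[...,2]<105)&(np.hypot(P[...,0]-448,P[...,1]-28)<30)
print('post',m.sum(),P[m].mean(0) if m.any() else '')
go([448.2,28.5,140],-7.85)
E
```

```text
tile ((593.9324340820312, 53.52723693847656), (57.56775665283203, 71.01651000976562), 83.85862731933594) stand 1.2530286358642124 51.176831406860344 z 49.860921338203525 tilt fit [-2.61297723e-03  9.97373849e-03  4.93587270e+01]
tile ((600.2606811523438, 95.50199890136719), (144.2175750732422, 71.99945831298828), 82.10209655761719) stand 1.7880376995849154 93.62146915710449 z 50.024461854505034 tilt fit [-6.58150725e-03 -1.28975974e-03  5.00758138e+01]
tile ((600.9103393554688, 96.01905059814453), (138.8656768798828, 69.68429565429688), 82.02458190917969) stand 2.3609598538207575 94.222403878479 z 50.01062731936338 tilt fit [-2.97778204e-03 -2.94509375e-03  5.03185903e+01]
post 19 [448.86179942  33.8769562   72.98159401]
yaw -7.9 travel [-0.869 -1.392 -0.037] rot [-0.0004  0.     -0.0001] tcp [598.   95.5 135.9]
```

Call:
jog_arm(travel=[[-0.43, -0.7, 0], [-0.43, -0.7, 0], [-0.43, -0.7, 0]], rotation=[[0, 0, 0], [0, 0, 0], [0, 0, 0]], hand=[50, 50, 50])

```text
t: 9.53
tool_pos: [513.0, 61.8, 132.7]
ee_rot: [0.754, 0.657, -0.006, -0.006]
contact_force: [-1.1, 0.7, -0.9]
gripper_width: 0.6
grasp_force: 0.0
```

Call:
jog_arm(travel=[[-0.44, -0.69, 0], [-0.44, -0.69, 0], [-0.44, -0.69, 0], [-0.44, -0.69, 0.2], [-0.44, -0.69, 0.5], [-0.44, -0.69, 0.72], [-0.44, -0.69, 0.72], [-0.44, -0.69, 0.72], [-0.44, -0.69, 0.72], [-0.44, -0.69, 0.72]], rotation=[[0, 0, 0], [0, 0, 0], [0, 0, 0], [0, 0, 0], [0, 0, 0], [0, 0, 0], [0, 0, 0], [0, 0, 0], [0, 0, 0], [0, 0, 0]], hand=[50, 50, 50, 50, 50, 50, 30, 14, 14, 14])

```text
t: 10.37
tool_pos: [449.8, 28.4, 66.1]
ee_rot: [0.754, 0.657, 0.0, 0.0]
contact_force: [-1.2, 0.6, -0.7]
gripper_width: 0.166
grasp_force: 0.5
```

Call:
jog_arm(travel=[[0, 0.1, 0], [0, 0.2, 0], [0, 0.3, 0], [0, 0.4, 0], [0, 0.5, 0], [0, 0.6, 0], [0, 0.68, 0], [0, 0.7, 0], [0, 0.7, 0], [0, 0.7, 0]], rotation=[[0, 0, 0], [0, 0, 0], [0, 0, 0], [0, 0, 0], [0, 0, 0], [0, 0, 0], [0, 0, 0], [0, 0, 0], [0, 0, 0], [0, 0, 0]], hand=[14, 14, 14, 14, 14, 14, 14, 14, 14, 14])

```text
t: 11.2
tool_pos: [518.4, 18.8, 65.0]
ee_rot: [0.754, 0.657, -0.001, -0.001]
contact_force: [-3.6, 0.6, 2.2]
gripper_width: 0.163
grasp_force: 2.0
```

```bash
python3 - <<'E'
from h import *
go([406.5,240,200],-7.85)
E
```

```text
yaw -7.88 travel [ 2.038 -1.414 -1.347] rot [-0.0003  0.     -0.0001] tcp [518.4  18.8  65. ]
```

Call:
jog_arm(travel=[[0, 0, 0], [0, 0, 0], [0, 0, -0.4], [0, 0, -0.8], [0, 0, -1], [0, 0, -1]], rotation=[[0, 0, 0], [0, 0, 0], [0, 0, 0], [0, 0, 0], [0, 0, 0], [0, 0, 0]], hand=[20, 24, 30, 60, 60, 60])

```text
t: 11.7
tool_pos: [522.8, 18.0, 170.9]
ee_rot: [0.754, 0.657, 0.004, 0.005]
contact_force: [0.7, 0.8, 0.2]
gripper_width: 0.7
grasp_force: 0.0
```

Call:
jog_arm(travel=[[0.8, -0.75, -0.1], [0.8, -0.75, -0.1], [0.8, -0.75, -0.1], [0.8, -0.75, -0.1]], rotation=[[0, 0, 0], [0, 0, 0], [0, 0, 0], [0, 0, 0]], hand=[60, 60, 60, 60])

```text
t: 12.03
tool_pos: [452.2, 111.6, 175.1]
ee_rot: [0.753, 0.658, 0.0, -0.001]
contact_force: [-0.5, 0.3, -0.6]
gripper_width: 0.702
grasp_force: 0.0
```

Call:
jog_arm(travel=[[0.8, -0.65, 0], [0.8, -0.65, 0], [0.8, -0.65, 0], [0.8, -0.65, 0], [0.8, -0.65, 0]], rotation=[[0, 0, 0], [0, 0, 0], [0, 0, 0], [0, 0, 0], [0, 0, 0]], hand=[60, 60, 60, 60, 60])

```text
t: 12.45
tool_pos: [402.1, 196.9, 175.0]
ee_rot: [0.753, 0.658, 0.0, 0.0]
contact_force: [0.5, -0.1, 0.6]
gripper_width: 0.704
grasp_force: 0.0
```

```bash
python3 - <<'E'
from h import *
s=snap('wrist'); pickle.dump(s,open('w5.pkl','wb')); P=cloud(s); Z=P[...,2]
m=((Z>5)&(Z<60)&(P[...,1]>180)&(P[...,1]<290)&(P[...,0]>270)&(P[...,0]<550)).astype(np.uint8)
for c in cv2.findContours(m,0,1)[0]:
    if cv2.contourArea(c)<60: continue
    X=np.array([plane(s,u,v,10)[:2] for u,v in c[:,0]],np.float32); e=cv2.minEnclosingCircle(X)
    k=(Z>25)&(Z<50)&(np.hypot(P[...,0]-e[0][0],P[...,1]-e[0][1])<25)
    print(e,'knob',k.sum(),P[k].mean(0) if k.any() else '',cv2.boundingRect(c),proj(s,[*e[0],30]))
img=s['color'][...,::-1].copy(); cv2.imwrite('pics/w5.png',img)
t=snap('top'); pickle.dump(t,open('top5.pkl','wb')); tile(t)
P=cloud(t); k=(P[...,2]>70)&(P[...,2]<105)&(np.hypot(P[...,0]-517,P[...,1]-19)<25); print('post',k.sum(),P[k].mean(0) if k.any() else '')
go([406.5,244,120],-7.85)
E
```

```text
((318.50482177734375, 248.79632568359375), 17.493370056152344) knob 78 [317.48803777 248.50216765  25.81420788] (155, 125, 32, 32) [164.89088373 143.15437421]
((506.8375244140625, 238.0639190673828), 17.513423919677734) knob 79 [507.78409824 237.64518041  25.7837682 ] (326, 111, 32, 33) [347.74390742 128.54446573]
((408.58135986328125, 245.26210021972656), 23.735576629638672) knob 200 [408.54487011 245.40710098  34.08894076] (230, 111, 43, 44) [251.46441189 134.65735162]
tile ((599.3563842773438, 94.92337799072266), (140.0266571044922, 71.04988861083984), 81.8560791015625) stand 0.9712808316039592 92.92476032989502 z 49.987535629936815 tilt fit [1.76670374e-03 2.26110436e-03 4.97711382e+01]
post 33 [516.29568025  17.83756686  89.95058032]
yaw -7.89 travel [ 0.482 -0.031  0.551] rot [ 0.0001  0.0001 -0.0001] tcp [402.9 195.9 175.1]
```

View pics/w5.png

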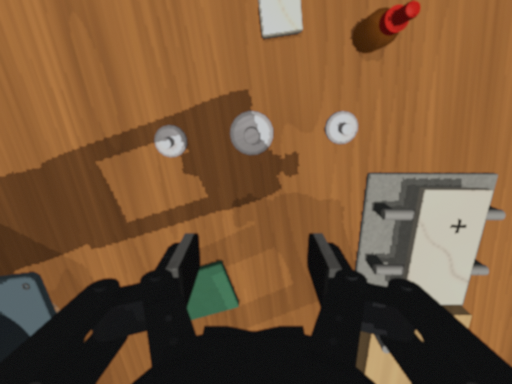

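The wrist view shows three covers. The middle one at (252,133) has a 24 mm radius and a knob top at z 34, which is the 48 mm cover; the other two have a 17.5 mm radius. The tile sits on both rods and the cross is at (458,226).

Call:
jog_arm(travel=[[0.3, -0.01, 0.2], [0.5, -0.01, 0.5], [0.5, -0.01, 0.8], [0.5, -0.01, 1], [0.5, -0.01, 1]], rotation=[[0, 0, 0], [0, 0, 0], [0, 0, 0], [0, 0, 0], [0, 0, 0]], hand=[40, 40, 40, 40, 40])

```text
t: 12.97
tool_pos: [405.9, 244.3, 71.2]
ee_rot: [0.754, 0.656, -0.004, -0.001]
contact_force: [-0.5, -0.5, -0.9]
gripper_width: 0.468
grasp_force: 0.0
```

```bash
python3 - <<'E'
from h import *
s=pickle.load(open('w5.pkl','rb')); g=cv2.cvtColor(s['color'],cv2.COLOR_RGB2GRAY)[214:240,446:472]
v,u=np.nonzero(g<70); c=(u.mean()+446,v.mean()+214); print('cross',c,len(u),plane(s,*c,50),depth(s,*c))
go([408.6,245.3,15],-7.85)
E
```

```text
cross (np.float64(458.22222222222223), np.float64(225.0)) 9 [612.97215834 124.3444659   50.        ] [612.3996872  124.77606204  50.77108575]
yaw -7.96 travel [0.016 0.03  0.562] rot [-0.0011  0.0006 -0.0003] tcp [405.9 244.3  71.2]
```

Call:
jog_arm(travel=[[0, 0, 0.3], [0, 0, 0.5], [0, 0, 0.56], [0, 0, 0.58], [0, 0, 0.58], [0, 0, 0.58]], rotation=[[0, 0, 0], [0, 0, 0], [0, 0, 0], [0, 0, 0], [0, 0, 0], [0, 0, 0]], hand=[40, 40, 40, 40, 40, 40])

```text
t: 13.47
tool_pos: [409.3, 246.2, 18.7]
ee_rot: [0.754, 0.657, 0.001, 0.001]
contact_force: [-0.2, 0.2, 0.2]
gripper_width: 0.472
grasp_force: 0.0
```

```bash
python3 - <<'E'
from h import *
go([408.6,245.3,15],-7.85); print(arm.get_obs()['contact_force'])
E
```

```text
yaw -7.92 travel [-0.01  -0.006  0.037] rot [ 0.0004 -0.0002 -0.0002] tcp [409.3 246.2  18.7]
[-0.19307615  0.22607649  0.20815926]
```

Call:
jog_arm(travel=[[-0.01, 0, 0.02], [-0.01, 0, 0.02], [-0.01, 0, 0.02], [-0.01, 0, 0.02], [-0.01, 0, 0.02], [-0.01, 0, 0.02], [-0.01, 0, 0.02]], rotation=[[0, 0, 0], [0, 0, 0], [0, 0, 0], [0, 0, 0], [0, 0, 0], [0, 0, 0], [0, 0, 0]], hand=[30, 20, 12, 12, 12, 12, 12], squeeze=20)

```text
t: 14.05
tool_pos: [408.2, 245.2, 16.1]
ee_rot: [0.754, 0.657, 0.001, 0.0]
contact_force: [-0.9, -0.8, 6.5]
gripper_width: 0.182
grasp_force: 19.9
```

Call:
jog_arm(travel=[[0, 0, -0.2], [0, 0, -0.5], [0, 0, -0.8], [0, 0, -1], [0, 0, -1], [0, 0, -1]], rotation=[[0, 0, 0], [0, 0, 0], [0, 0, 0], [0, 0, 0], [0, 0, 0], [0, 0, 0]], hand=[12, 12, 12, 12, 12, 12])

```text
t: 14.55
tool_pos: [408.4, 245.5, 116.4]
ee_rot: [0.754, 0.657, 0.001, 0.001]
contact_force: [0.7, -0.1, -1.2]
gripper_width: 0.179
grasp_force: 19.9
```

```bash
python3 - <<'E'
from h import *
go([612.6,124.4,117],-7.85); print(arm.get_obs()['contact_force'])
E
```

```text
yaw -7.88 travel [-9.200e-01  2.188e+00 -1.000e-03] rot [ 0.0004 -0.0002 -0.0001] tcp [408.4 245.5 116.4]
[ 0.67381207 -0.10420276 -1.19281367]
```

Call:
jog_arm(travel=[[-0.15, 0.35, 0], [-0.31, 0.73, 0], [-0.31, 0.73, 0]], rotation=[[0, 0, 0], [0, 0, 0], [0, 0, 0]], hand=[12, 12, 12])

```text
t: 14.8
tool_pos: [481.3, 201.5, 114.5]
ee_rot: [0.755, 0.656, 0.001, 0.002]
contact_force: [1.3, -0.1, -0.6]
gripper_width: 0.178
grasp_force: 20.0
```

Call:
jog_arm(travel=[[-0.15, 0.35, 0], [-0.31, 0.73, 0], [-0.31, 0.73, 0]], rotation=[[0, 0, 0], [0, 0, 0], [0, 0, 0]], hand=[12, 12, 12])

```text
t: 15.05
tool_pos: [549.4, 160.0, 113.8]
ee_rot: [0.755, 0.656, 0.001, 0.002]
contact_force: [-0.1, 0.9, 0.3]
gripper_width: 0.178
grasp_force: 20.0
```

Call:
jog_arm(travel=[[-0.15, 0.35, 0], [-0.3, 0.72, 0], [-0.3, 0.72, 0], [-0.3, 0.72, 0.2], [-0.3, 0.72, 0.4], [-0.3, 0.72, 0.4], [-0.3, 0.72, 0.4]], rotation=[[0, 0, 0], [0, 0, 0], [0, 0, 0], [0, 0, 0], [0, 0, 0], [0, 0, 0], [0, 0, 0]], hand=[12, 12, 12, 12, 12, 12, 12])

```text
t: 15.63
tool_pos: [608.9, 124.1, 72.8]
ee_rot: [0.754, 0.657, -0.002, -0.002]
contact_force: [0.3, 0.1, -1.0]
gripper_width: 0.178
grasp_force: 20.1
```

```bash
python3 - <<'E'
from h import *
go([612.6,124.4,66.1],-7.85); print(arm.get_obs()['contact_force'])
E
```

```text
yaw -7.9 travel [0.008 0.037 0.067] rot [-0.0009  0.0001 -0.0001] tcp [608.9 124.1  72.8]
[ 0.34136795  0.14932782 -0.97391955]
```

Call:
jog_arm(travel=[[0, 0.02, 0], [0, 0.02, 0.01], [0, 0.02, 0.03], [0, 0.02, 0.04], [0, 0.02, 0.04]], rotation=[[0, 0, 0], [0, 0, 0], [0, 0, 0], [0, 0, 0], [0, 0, 0]], hand=[12, 12, 12, 12, 12])

```text
t: 16.05
tool_pos: [613.1, 123.9, 71.7]
ee_rot: [0.754, 0.657, 0.0, 0.0]
contact_force: [0.5, -0.3, -0.8]
gripper_width: 0.179
grasp_force: 20.1
```

Call:
jog_arm(travel=[[0, 0, 0.01], [0, 0, 0.02], [0, 0, 0.03], [0, 0, 0.03], [0, 0, 0.03]], rotation=[[0, 0, 0], [0, 0, 0], [0, 0, 0], [0, 0, 0], [0, 0, 0]], hand=[12, 12, 12, 12, 12])

```text
t: 16.47
tool_pos: [612.9, 123.8, 68.2]
ee_rot: [0.754, 0.657, -0.0, -0.0]
contact_force: [-0.0, 0.1, -0.7]
gripper_width: 0.174
grasp_force: 20.1
```

Call:
jog_arm(travel=[[0, 0, 0.005], [0, 0, 0.01], [0, 0, 0.015], [0, 0, 0.015], [0, 0, 0.015]], rotation=[[0, 0, 0], [0, 0, 0], [0, 0, 0], [0, 0, 0], [0, 0, 0]], hand=[12, 12, 12, 12, 12])

```text
t: 16.88
tool_pos: [613.0, 123.8, 66.8]
ee_rot: [0.754, 0.657, -0.0, -0.0]
contact_force: [0.0, -0.2, -0.3]
gripper_width: 0.176
grasp_force: 20.1
```

Call:
jog_arm(travel=[[0, 0, 0.005], [0, 0, 0.01], [0, 0, 0.01], [0, 0, 0.01]], rotation=[[0, 0, 0], [0, 0, 0], [0, 0, 0], [0, 0, 0]], hand=[12, 12, 12, 12])

```text
t: 17.22
tool_pos: [613.0, 123.8, 65.8]
ee_rot: [0.754, 0.657, -0.0, -0.0]
contact_force: [0.2, -0.6, -1.1]
gripper_width: 0.179
grasp_force: 20.1
```

Call:
jog_arm(travel=[[0, 0, 0.005], [0, 0, 0.01], [0, 0, 0.01], [0, 0, 0.01]], rotation=[[0, 0, 0], [0, 0, 0], [0, 0, 0], [0, 0, 0]], hand=[12, 12, 12, 12])

```text
t: 17.55
tool_pos: [613.1, 123.8, 65.7]
ee_rot: [0.754, 0.657, 0.0, 0.0]
contact_force: [-3.0, -1.2, 4.9]
gripper_width: 0.181
grasp_force: 20.6
```

Contact, with gentle force. Releasing and lifting clear.

Call:
jog_arm(travel=[[0, 0, 0], [0, 0, 0], [0, 0, 0], [0, 0, 0], [0, 0, -0.3], [0, 0, -0.7], [0, 0, -1], [0, 0, -1]], rotation=[[0, 0, 0], [0, 0, 0], [0, 0, 0], [0, 0, 0], [0, 0, 0], [0, 0, 0], [0, 0, 0], [0, 0, 0]], hand=[20, 26, 36, 40, 40, 40, 40, 40])

```text
t: 18.22
tool_pos: [617.1, 124.0, 172.2]
ee_rot: [0.754, 0.657, 0.005, 0.004]
contact_force: [0.7, 0.2, -0.0]
gripper_width: 0.466
grasp_force: 0.0
```

```bash
python3 - <<'E'
from h import *
f=.64
for n in('top','scene'):
    s=snap(n); pickle.dump(s,open(n+'6.pkl','wb')); P=cloud(s); Z=P[...,2]
    r=np.hypot(P[...,0]-612.7,P[...,1]-124.2)<32
    k=r&(Z>56)&(Z<68); h=r&(Z>75)&(Z<95)
    print(n,'rim',k.sum(),P[k].mean(0),'knob',h.sum(),P[h].mean(0) if h.any() else '', 'tilt',np.linalg.lstsq(np.c_[P[k][:,:2],np.ones(k.sum())],P[k][:,2],rcond=None)[0][:2])
    w=(Z>90)&(Z<108)&(np.hypot(P[...,0]-408,P[...,1]+205)<40)
    if w.any():
        q=P[w]; print('wing',w.sum(),q.mean(0),cv2.minAreaRect(q[:,:2].astype(np.float32)))
tile(pickle.load(open('scene6.pkl','rb')))
go([408.5,-205,150],-7.85)
E
```

```text
top rim 155 [610.78724458 113.67280986  61.35041843] knob 26 [612.32116699 120.25194274  82.84255292] tilt [0.01047288 0.0599135 ]
wing 88 [ 408.42736955 -207.0883973    98.25145385] ((408.6195983886719, -208.1443328857422), (34.212249755859375, 10.839025497436523), 39.38007354736328)
scene rim 161 [617.39898087 126.90120615  61.48537021] knob 35 [614.32507644 123.92125105  82.28947583] tilt [-0.03990526 -0.05080322]
wing 27 [ 410.83097659 -205.8556844    97.79973182] ((409.2470703125, -207.5143280029297), (34.15163040161133, 9.782938003540039), 37.46833801269531)
tile ((600.6204833984375, 95.47230529785156), (144.2324676513672, 72.63404846191406), 82.15557098388672) stand 2.1485139508056186 93.64120366027832 z 50.05279329860741 tilt fit [-1.62321172e-03  1.96088138e-03  4.98278833e+01]
yaw -7.89 travel [-3.54  -1.585  0.157] rot [ 0.0006 -0.0001 -0.0001] tcp [614.  123.9 166.5]
```

The cover is flat on the tile: its rim is at z ≈ 61.5 and its knob at about (613,122), roughly 2 mm from the cross. The wing is at (408.8,-207.7) with its long axis at 39°. The stop is at the block's x axis, -15.4°, so the cap needs about 54° more clockwise. Moving there.

Call:
jog_arm(travel=[[-0.4, -0.2, 0], [-0.8, -0.4, 0], [-0.95, -0.4, 0]], rotation=[[0, 0, 0], [0, 0, 0], [0, 0, 0]], hand=[40, 40, 40])

```text
t: 18.57
tool_pos: [555.7, 33.8, 162.3]
ee_rot: [0.754, 0.657, -0.003, -0.002]
contact_force: [-0.5, 0.1, -0.9]
gripper_width: 0.468
grasp_force: 0.0
```

Call:
jog_arm(travel=[[-0.4, -0.2, 0], [-0.8, -0.4, 0], [-0.95, -0.4, 0]], rotation=[[0, 0, 0], [0, 0, 0], [0, 0, 0]], hand=[40, 40, 40])

```text
t: 18.82
tool_pos: [503.2, -55.0, 162.7]
ee_rot: [0.754, 0.657, -0.002, -0.002]
contact_force: [-0.3, 0.0, -0.3]
gripper_width: 0.471
grasp_force: 0.0
```

Call:
jog_arm(travel=[[-0.4, -0.2, 0], [-0.7, -0.4, 0], [-0.9, -0.5, 0], [-0.95, -0.6, 0], [-0.95, -0.6, 0], [-0.95, -0.6, 0], [-0.95, -0.6, 0], [-0.95, -0.6, 0]], rotation=[[0, 0, 0.018], [0, 0, 0.036], [0, 0, 0.054], [0, 0, 0.072], [0, 0, 0.09], [0, 0, 0.108], [0, 0, 0.12], [0, 0, 0.12]], hand=[40, 40, 40, 40, 40, 40, 40, 40])

```text
t: 19.48
tool_pos: [434.1, -138.9, 163.3]
ee_rot: [0.943, 0.332, -0.001, -0.001]
contact_force: [-0.3, -0.0, -0.3]
gripper_width: 0.468
grasp_force: 0.0
```

```bash
python3 - <<'E'
from h import *
s=snap('wrist'); P=cloud(s); Z=P[...,2]
w=(Z>92)&(Z<106)&(np.hypot(P[...,0]-408,P[...,1]+206)<30)
q=P[w]; print('wing',w.sum(),q.mean(0) if w.any() else '',cv2.minAreaRect(q[:,:2].astype(np.float32)) if w.any() else '')
go([408.8,-207.5,83],-51)
E
```

```text
wing 23 [ 396.49937614 -212.98169404   98.13359349] ((397.10955810546875, -212.44114685058594), (11.020090103149414, 1.722599744796753), 43.985809326171875)
yaw -51.02 travel [-0.629  0.376  0.804] rot [-0.0004  0.0002 -0.    ] tcp [ 434.3 -138.8  163.5]
```

Call:
jog_arm(travel=[[-0.3, 0.2, 0], [-0.63, 0.375, 0], [-0.63, 0.375, 0], [-0.63, 0.375, 0], [-0.63, 0.375, 0.3], [-0.63, 0.375, 0.5], [-0.63, 0.375, 0.5], [-0.63, 0.375, 0.5]], rotation=[[0, 0, 0], [0, 0, 0], [0, 0, 0], [0, 0, 0], [0, 0, 0], [0, 0, 0], [0, 0, 0], [0, 0, 0]], hand=[40, 40, 40, 40, 40, 40, 40, 40])

```text
t: 20.2
tool_pos: [409.1, -206.3, 113.9]
ee_rot: [0.943, 0.334, -0.001, -0.002]
contact_force: [-0.7, -0.2, -0.2]
gripper_width: 0.466
grasp_force: 0.0
```

```bash
python3 - <<'E'
from h import *
go([408.8,-207.5,83],-51)
E
```

```text
yaw -50.97 travel [-0.01   0.009  0.309] rot [-0.0006  0.0001  0.0001] tcp [ 409.1 -206.3  113.9]
```

Call:
jog_arm(travel=[[-0.01, 0.01, 0.15], [-0.01, 0.01, 0.3], [-0.01, 0.01, 0.3], [-0.01, 0.01, 0.3], [-0.01, 0.01, 0.3], [-0.01, 0.01, 0.3], [-0.01, 0.01, 0.3], [-0.01, 0.01, 0.3], [-0.01, 0.01, 0.3]], rotation=[[0, 0, 0], [0, 0, 0], [0, 0, 0], [0, 0, 0], [0, 0, 0], [0, 0, 0], [0, 0, 0], [0, 0, 0], [0, 0, 0]], hand=[40, 40, 40, 30, 20, 13, 8, 8, 8], squeeze=20)

```text
t: 20.95
tool_pos: [409.4, -208.6, 86.1]
ee_rot: [0.943, 0.333, 0.0, -0.0]
contact_force: [-2.6, 4.6, 8.3]
gripper_width: 0.112
grasp_force: 20.8
```

Call:
jog_arm(travel=[[0, 0, 0], [0, 0, 0], [0, 0, 0], [0, 0, 0], [0, 0, 0], [0, 0, 0], [0, 0, 0], [0, 0, 0], [0, 0, 0], [0, 0, 0]], rotation=[[0, 0, 0.016], [0, 0, 0.032], [0, 0, 0.048], [0, 0, 0.064], [0, 0, 0.08], [0, 0, 0.096], [0, 0, 0.112], [0, 0, 0.128], [0, 0, 0.14], [0, 0, 0.14]], hand=[8, 8, 8, 8, 8, 8, 8, 8, 8, 8])

```text
t: 21.78
tool_pos: [409.9, -210.5, 86.1]
ee_rot: [0.995, -0.101, 0.001, 0.001]
contact_force: [-2.8, -1.7, 6.2]
gripper_width: 0.107
grasp_force: 20.6
```

```bash
python3 - <<'E'
from h import *
o=arm.get_obs(); print(o['moment'],o['contact_force'],o['gripper_width'],o['grasp_force'])
go([408.8,-207.5,83],74.6)
E
```

```text
[-0.3588089   0.52228589 -0.02789277] [-2.77163621 -1.71224436  6.21168448] 0.10679979424564667 20.605627298355103
yaw -101.62 travel [-0.017 -0.027  0.031] rot [ 0.0003 -0.0003  0.0105] tcp [ 409.9 -210.5   86.1]
```

Call:
jog_arm(travel=[[0, 0, 0], [0, 0, 0], [0, 0, 0], [0, 0, 0]], rotation=[[0, 0, 0.007], [0, 0, 0.013], [0, 0, 0.013], [0, 0, 0.013]], hand=[8, 8, 8, 8])

```text
t: 22.12
tool_pos: [409.9, -210.6, 86.1]
ee_rot: [0.99, -0.139, 0.001, 0.001]
contact_force: [-3.5, -2.6, 6.5]
gripper_width: 0.108
grasp_force: 20.7
```

```bash
python3 - <<'E'
from h import *
o=arm.get_obs(); print(o['moment'],o['contact_force'],o['gripper_width'],o['grasp_force'])
go([408.8,-207.5,83],74.6)
E
```

```text
[-0.47142717  0.61653927  0.12834686] [-3.5044577  -2.58371383  6.48478735] 0.10755069012469397 20.699949860572815
yaw -105.97 travel [-0.019 -0.027  0.031] rot [ 0.0004 -0.0003 -0.0016] tcp [ 409.9 -210.6   86.1]
```

Call:
jog_arm(travel=[[0, 0, 0], [0, 0, 0], [0, 0, 0]], rotation=[[0, 0, 0.006], [0, 0, 0.006], [0, 0, 0.006]], hand=[8, 8, 8])

```text
t: 22.37
tool_pos: [409.9, -210.6, 86.1]
ee_rot: [0.988, -0.157, 0.001, 0.001]
contact_force: [-3.5, -2.9, 7.4]
gripper_width: 0.107
grasp_force: 27.9
```

```bash
python3 - <<'E'
from h import *
o=arm.get_obs(); print(o['moment'],o['contact_force'],o['gripper_width'],o['grasp_force'])
go([408.8,-207.5,83],74.6)
E
```

```text
[-0.40774771  0.63266854  0.55772315] [-3.49502286 -2.91757981  7.38674717] 0.10711887164309974 27.884712517261505
yaw -108.08 travel [-0.02  -0.026  0.031] rot [ 0.0004 -0.0003 -0.0074] tcp [ 409.9 -210.6   86.1]
```

The moment climbed to 0.56 N m, so the cap is at its stop. Releasing and rising, then a final check.

Call:
jog_arm(travel=[[0, 0, 0], [0, 0, 0], [0, 0, 0], [0, 0, -0.3], [0, 0, -0.6], [0, 0, -1], [0, 0, -1]], rotation=[[0, 0, 0], [0, 0, 0], [0, 0, 0], [0, 0, 0], [0, 0, 0], [0, 0, 0], [0, 0, 0]], hand=[16, 26, 40, 40, 40, 40, 40])

```text
t: 22.95
tool_pos: [412.8, -211.8, 191.5]
ee_rot: [0.987, -0.159, 0.005, 0.003]
contact_force: [1.0, -1.0, 0.9]
gripper_width: 0.47
grasp_force: 0.0
```

Call:
jog_arm(travel=[[0, -0.5, -0.3], [0, -0.9, -0.3], [0, -0.9, -0.3], [0, -0.9, -0.3], [0, -0.9, -0.3], [0, -0.9, -0.3]], rotation=[[0, 0, 0], [0, 0, 0], [0, 0, 0], [0, 0, 0], [0, 0, 0], [0, 0, 0]], hand=[40, 40, 40, 40, 40, 40])

```text
t: 23.45
tool_pos: [437.6, -124.4, 214.4]
ee_rot: [0.987, -0.159, -0.0, 0.0]
contact_force: [0.0, -0.2, 0.5]
gripper_width: 0.467
grasp_force: 0.0
```

```bash
python3 - <<'E'
from h import *
print(arm.get_obs()['tool_pos'])
for n in('top','scene'):
    s=snap(n); P=cloud(s); Z=P[...,2]
    w=(Z>92)&(Z<106)&(np.hypot(P[...,0]-408,P[...,1]+206)<30)
    if w.sum()>5: print(n,'wing',w.sum(),P[w].mean(0),cv2.minAreaRect(P[w][:,:2].astype(np.float32)))
    for nm,c,lo,hi in(('cover',(612.7,124.2),75,95),('post',(517,19),80,105),('da',(536,322),75,100),('db',(534,-377),75,100)):
        k=(np.hypot(P[...,0]-c[0],P[...,1]-c[1])<30)&(Z>lo)&(Z<hi); print(n,nm,k.sum(),P[k].mean(0) if k.any() else '')
    if n=='scene': tile(s)
    cv2.imwrite(f'pics/{n}9.png',cv2.resize(s['color'][...,::-1],(800,600)))
E
```

```text
[ 437.61653845 -124.37095608  214.35286313]
top wing 79 [ 408.1905122  -207.38175428   98.68948151] ((408.50433349609375, -207.77694702148438), (10.334318161010742, 35.328128814697266), 74.34374237060547)
top cover 39 [612.72653443 122.69921432  83.61306205]
top post 28 [516.79213059  17.8197619   92.6539256 ]
top da 31 [537.37144977 323.45432306  83.64904055]
top db 2 [ 533.02401443 -381.64497643   86.19192874]
scene wing 33 [ 408.13900535 -207.84338149   97.360256  ] ((407.9979553222656, -209.47283935546875), (14.441435813903809, 37.09880447387695), 78.73881530761719)
scene cover 35 [613.62407606 123.50417707  81.55656275]
scene post 24 [519.43368865  18.44863841  90.73152706]
scene da 29 [539.32092674 324.14761396  82.34710067]
scene db 14 [ 533.9787751  -376.62075542   81.26785732]
tile ((600.600341796875, 95.09793853759766), (143.5104522705078, 72.78318786621094), 82.10209655761719) stand 2.1797001797484903 93.26760460479736 z 49.84922325532955 tilt fit [-2.55158306e-03  1.29583280e-03  4.98123675e+01]
```

View pics/top9.png

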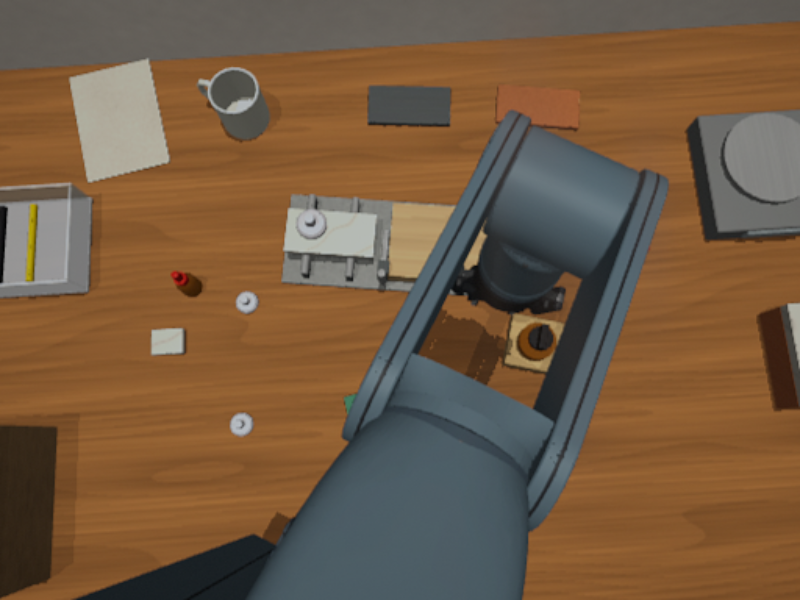

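The final view shows the tile on both rods at (331,233), the cover over the cross at (311,224), the post home at (382,272), and the wing lying along the block's x axis at (541,338). Both droppers are where they started. Handing in.

```bash
python3 -c "
from h import *
print(arm.sign_off())"
```

```text
the job is handed in; nothing more can be done
None
```

The job is handed in and no verdict came back; by my measurements the tile sits about 2 mm off centre and square on both rods, the bolt is home, the cover is about 1–2 mm from the cross, the cap is tight against its stop, and the droppers did not move.

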